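# Fold back the bifold cover of the wide pin tray

### The job

Two steel trays of fixture pins stand on the welding table, each under a half-raised bifold cover with a handle. Open the wider tray: push its cover's handle back, towards the cover's hinge on the far rim, until the two panels stand upright, folded flat against each other. Leave the narrower tray's cover as it is.

Things in the scene. Friction and masses are not known exactly. Their poses are not given: they have to be found in the camera images.
- wide_tray: Wider steel tray, fixed: 170 deep (x) by 220 wide (y), rim 60 high. Origin: centre of its underside; x from near to far rim, z up. Bifold cover: two 75 x 4 panels as a tent. Rear panel hinges on a line along y at x=75, z=80; front panel hinges to it at the ridge, its lower edge rolling along the side rims at z=80. Folded, both stand upright at x=75, undersides together, ridge z=155 (all mm).
- wide_cover (a joint): Angle a of the wide tray's rear panel above level, rad; the front panel slopes down equally. 0: closed, flat; 1.571: fully folded, panels upright and flat together (hard stop). The hinges are stiff enough for the cover to stay where it is left; pushing the handle level towards the hinge takes 2 to 6 N and raises a.
- wide_handle (a point): Middle of the wide cover's handle: round steel bar 12 mm thick, 130 mm long along the tray's y, on two legs, its axis 50 mm off the front panel's underside at the lower edge. In the tray's frame x = 75 - 150 cos(a) - 50 sin(a), z = 80 + 50 cos(a) mm: it moves back and down to x = 25, z = 80 when folded. The space in front of it is free.
- narrow_handle (a point): Middle of the handle (60 mm long) of the narrower tray, 170 mm deep and 120 mm wide, otherwise built alike. Its cover must stay as it is.

How it is judged:
At the end, for the whole second after the job is handed in: The wide tray's cover is folded: its rear panel within 8 degrees of upright (joint over 1.43 rad; the panels within about 16 degrees of each other) and at rest; the narrow tray's handle is within 15 mm of where it started (value of joint wide_cover above 1.43 rad and velocity of joint wide_cover between -0.05 and 0.05 rad/s and distance of narrow_handle from where it was at the start of the episode below 0.015 m); the robot touches nothing.
It fails at once if the narrow tray's cover is moved (handle by more than 30 mm) (distance of narrow_handle from where it was at the start of the episode above 0.03 m).
It also fails if it takes over 32 s, if anything falls off the work surface, if the arm or the gripper's body presses on something with over 40 N, if the wrist force passes 120 N, or if a joint passes its speed limit or range.

### The arm

A 6-joint arm with a two-finger parallel gripper is mounted at the origin on the work surface. World frame = base frame: x ahead of the robot, y to its left, z up, the work surface at z = 0. Lengths are in m, angles in rad, forces in N, time in s.
With the tool pointing down it reaches from about 0.35 to 0.775 m from the base axis. Payload 7.3 kg.
Tool frame: the origin (TCP) lies on the centre line of the jaws, within the pads' length; the fingertips stand 11 mm ahead of it and the grasp point (between the pads) lies 8 mm behind it; z points along the fingers, y is the direction in which the jaws open and shut (so a half turn about z gives the same grasp; the last joint's range is limited). The gripper opens to 92 mm and grips with 3 to 60 N. Pads are 19 mm wide; open, the fingers measure 130 mm over their backs; the gripper's body (75 mm by 190 mm) begins 47 mm behind the grasp point.
Start: joints at [-1.279, 0.342, 1.524, -0, 1.275, -0.146], TCP at [0.223, -0.475, 0.238] pointing down, gripper open.
Joint ranges: [-2.53, 2.53], [-0.77, 2.02], [0.04, 2.7], [-1, 4.14], [0.28, 2.66], [-3.11, 3.11]. Speed limits (rad/s): [2.57, 2.57, 3.14, 3.14, 3.14, 3.14].

### API

Orientations are given as [roll, pitch, yaw] about the fixed x, y, z axes, in that order (R = Rz(yaw) Ry(pitch) Rx(roll)).
In Python, from cell import robot gives the robot as it stands.
- The arm moves only by the tool jog_arm, never from a script. Its argument "deltas" is one flat list of numbers, 6 for each row, row after row: the shift along the world's x, y, z in units of 0.1 m (1.0 is 0.1 m), then the turn, a rotation vector about the world's x, y, z in units of 90 degrees (1.0 is 90 degrees). A call has 1 to 5 rows; each row is the pose to reach, as a shift and turn from the pose commanded when the call began; what a row does not reach only later rows make up. A row lasts 1/12 s, in which the tool goes at most 41.7 mm and 7.16 degrees, less where a joint would pass 70% of its speed; a pose out of reach is approached as far as the arm can. A call with a number of a shift or a turn outside -1 to 1 is refused whole. A call with a gripper value outside its range is refused whole. "claw" is the opening, from 0 (shut) to 1 (fully open), set as the call begins (left out, the last holds). The fingers move at their own pace and stop on an object; "newtons" is the grip in N (left out, the last holds). Time passes only in rows, so rows that repeat a pose let the fingers close. It gives the time, the measured TCP pose, the force and the opening at its end, in the units of the state.
- robot.observe(): the state, without advancing time (a new reading comes with each control period).
- robot.read_camera(name): name is "scene" or "top" or "wrist"; returns the picture (384x512x3 uint8, red, green, blue); there is no depth.
- robot.camera_params(name): a dict with "fx", "fy", "cx", "cy" (pixels), "R" (3x3) and "t" (3): a world point X has camera coordinates R X + t. Camera axes: x right, y down, z forward; pixel columns grow to the right and rows downward; lengths in m; the calibration is good to about 2 mm. The wrist camera is an equidistant fisheye: a pixel r from the principal point sees the ray r / f radians off the axis. A picture is of the moment at which its call begins: read the wrist's pose just before it. camera_params takes no time and is no camera call; for the wrist camera it gives the pose at the moment of the call.
- robot.hand_in(): hands the job in, once; it reports no verdict.
The state is a dict: "time": time; "qpos": joint angles; "qvel": joint speeds; "joint_efforts": joint torques, N m; "tool_pos": TCP position; "tool_rot": TCP orientation; "contact_force": force on the tool from outside, world axes, zero at the start; "torque": the same for the moment, N m; "opening": finger opening in m.
Only numpy, scipy, OpenCV 4.12 (cv2) and the standard library are available. Lean on these libraries where they do the work, as an engineer would, in place of code of your own. Each camera call takes 0.05 s, during which the arm holds its last target. There are 200 camera calls.

## Working session

There is one attempt and no reset: what is moved stays moved. The work goes in short steps, Python scripts to look and compute and a tool call to move; the robot and the scene stay as the last step left them, time stands still between calls to the robot, and variables do not carry over. Pictures are saved under pics/ and viewed, about 8 in all and at most 12, crops included, and the job is handed in when it is done.

Besides the shell and the picture viewer there is one more tool, called after "Emit:" in YAML: its name, and indented under it one key for each argument. jog_arm: Moves the arm, as the interface text tells. Its arguments: {"type":"object","properties":{"deltas":{"type":"array","items":{"type":"number"}},"claw":{"type":"number"},"newtons":{"type":"number"}},"required":["deltas"]}

```bash
mkdir -p pics; python3 - <<'E'
from cell import robot
import cv2, numpy as np
for n in ("scene","top"):
    im=robot.read_camera(n); cv2.imwrite(f"pics/{n}0.png",im[:,:,::-1])
    p=robot.camera_params(n); print(n,{k:np.round(v,4).tolist() for k,v in p.items()})
print(robot.observe())
E
```

```text
scene {'fx': 362.0802, 'fy': 362.0802, 'cx': 265.222, 'cy': 190.3905, 'R': [[-0.6193, 0.7851, 0.0095], [0.6401, 0.5119, -0.5729], [-0.4547, -0.3487, -0.8196]], 't': [0.3335, -0.2891, 1.1802]}
top {'fx': 456.0134, 'fy': 456.0134, 'cx': 251.7303, 'cy': 195.453, 'R': [[-0.011, -0.9998, -0.0169], [-0.9949, 0.0126, -0.1], [0.1002, 0.0158, -0.9948]], 't': [0.0072, 0.5432, 0.9705]}
{'time': 0.1, 'qpos': array([-1.27898921e+00,  3.42660315e-01,  1.52486934e+00, -2.74233162e-05,
        1.27540586e+00, -1.46025260e-01]), 'qvel': array([-0.00096388, -0.00127043, -0.00466487, -0.00049756, -0.00053385,
       -0.00111992]), 'joint_efforts': array([ 2.33865685e-03, -4.32003343e+01, -2.44695175e+01,  7.19865435e-02,
        5.26276580e-02, -4.56157215e-05]), 'tool_pos': array([ 0.22249366, -0.47516094,  0.23712888]), 'tool_rot': array([-3.14026027e+00, -1.69448920e-04,  4.37840266e-01]), 'contact_force': array([ 0.38917734,  0.09498306, -0.51436053]), 'torque': array([ 0.0255706 , -0.006784  , -0.01211441]), 'opening': 0.09193025362859705}
```

View pics/scene0.png

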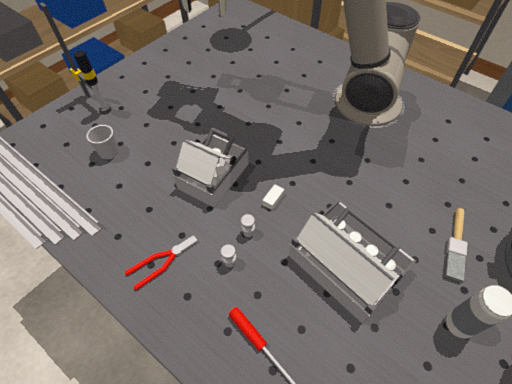

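View pics/top0.png

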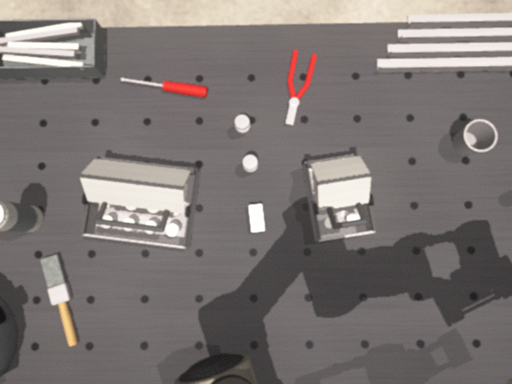

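The scene view shows the wide tray at about (350,255) and the narrow one at about (210,165). In the top view they are at about (140,205) and (340,200), with the wide tray's far rim and hinge towards the top of the picture. I'll zoom in on the wide tray.

```bash
python3 - <<'E'
import cv2, numpy as np
a=cv2.imread("pics/top0.png")[145:260,70:210]; a=cv2.resize(a,None,fx=5,fy=5,interpolation=cv2.INTER_CUBIC)
cv2.imwrite("pics/topc.png",a)
b=cv2.imread("pics/scene0.png")[195:320,280:420]; b=cv2.resize(b,None,fx=4.7,fy=4.7,interpolation=cv2.INTER_CUBIC)
cv2.imwrite("pics/scenec.png",b)
E
```

```text
(no output)
```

View pics/topc.png

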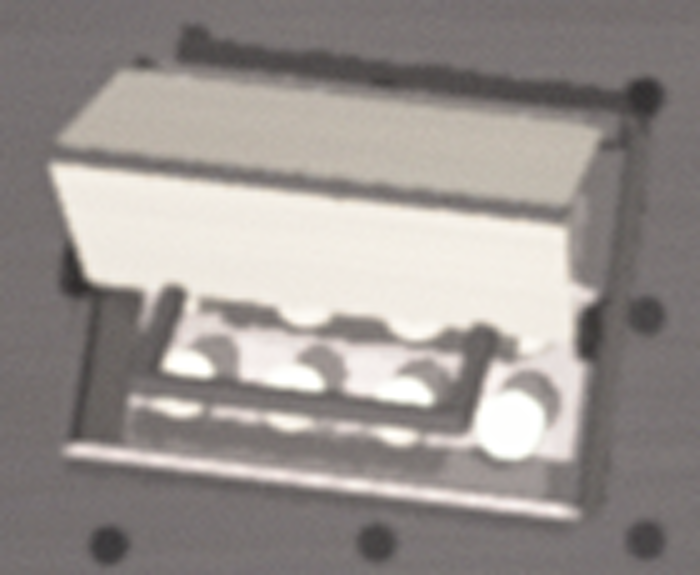

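View pics/scenec.png

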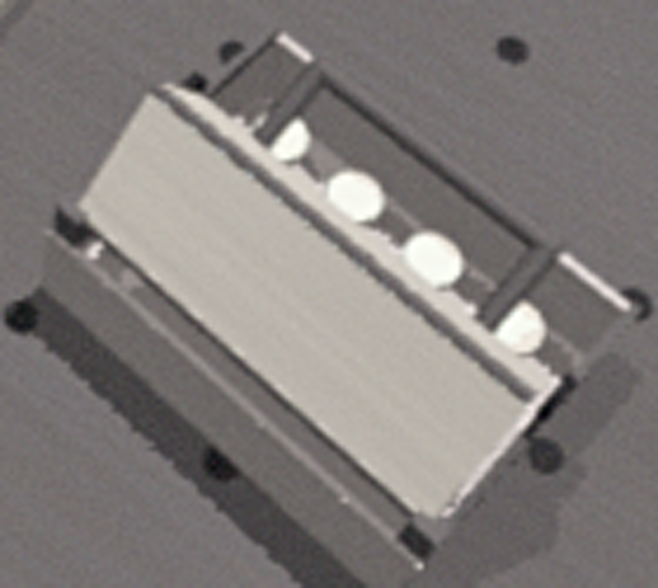

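The crops show the handle bar ends at full-picture pixels of about (99,222.6) and (163,229) in the top view, and (396,247.8) and (348.5,211.6) in the scene view. The near rim corners in the top view are at (83,235) and (186,248). Next I triangulate these.

```bash
cat > h.py <<'E'
from cell import robot
import cv2, numpy as np
def P(n):
    p=robot.camera_params(n); K=np.array([[p["fx"],0,p["cx"]],[0,p["fy"],p["cy"]],[0,0,1]])
    return K,np.array(p["R"]),np.array(p["t"])
def plane(n,uv,z):
    K,R,t=P(n); c=-R.T@t; d=R.T@np.linalg.solve(K,[*uv,1]); return c+d*(z-c[2])/d[2]
def tri(a,b):
    M=[K@np.c_[R,t] for K,R,t in (P("top"),P("scene"))]
    X=cv2.triangulatePoints(*M,np.array(a,float),np.array(b,float))[:,0]; return X[:3]/X[3]
E
python3 - <<'E'
from h import *
L=tri((99,222.6),(396,247.8)); Rr=tri((163,229),(348.5,211.6))
print("handle ends",L,Rr,np.linalg.norm(L-Rr),"yaw",np.arctan2(-(L-Rr)[0],(L-Rr)[1]))
a=plane("top",(83,235),.06); b=plane("top",(186,248),.06)
d=a-b; yaw=np.arctan2(-d[0],d[1]); ex=np.array([np.cos(yaw),np.sin(yaw),0])
print("rim",a,b,np.linalg.norm(d),"yaw",yaw); o=(a+b)/2+.085*ex; print("origin",o)
m=(L+Rr)/2; print("mid",m,"x in tray",(m-o)@ex)
x=((m-o)@ex)
for q in np.arange(.7,1.4,.1): print(round(q,1), .075-.15*np.cos(q)-.05*np.sin(q), .08+.05*np.cos(q))
for q in np.arange(.6,1.4,.1):  # plane hypothesis
    z=.08+.05*np.cos(q); m2=(plane("top",(99,222.6),z)+plane("top",(163,229),z))/2; print(q,z,m2,(m2-o)@ex)
E
```

```text
handle ends [0.48442586 0.30978338 0.10053394] [0.46928199 0.18157133 0.09810276] 0.1291262038250909 yaw -0.11757103230802615
rim [0.46054158 0.35734483 0.06      ] [0.43093267 0.13927562 0.06      ] 0.22007014826140625 yaw -0.13495228967537792
origin [0.52996429 0.23687407 0.06      ]
mid [0.47685392 0.24567736 0.09931835] x in tray -0.053811890581627074
0.7 -0.07193721245455784 0.11824210936422443
0.8 -0.06537381094705096 0.11483533546735827
0.9 -0.05740784072197384 0.11108049841353324
1.0 -0.04811889512061578 0.10701511529340699
1.1 -0.03759978621690839 0.10267980607127888
1.2 -0.025955617469862392 0.0981178877238337
1.3 -0.013302733564547788 0.09337494143122937
0.6 0.12126678074548392 [0.47650172 0.23869376 0.12126678] -0.05322129385042294
0.7 0.11824210936422443 [0.47661384 0.23954755 0.11824211] -0.05322506767714827
0.7999999999999999 0.11483533546735827 [0.47674012 0.2405092  0.11483534] -0.05322931824613863
0.8999999999999999 0.11108049841353324 [0.4768793 0.2415691 0.1110805] -0.053234003087113596
0.9999999999999999 0.10701511529340699 [0.47703    0.24271666 0.10701512] -0.053239075390690956
1.0999999999999999 0.10267980607127888 [0.4771907  0.24394041 0.10267981] -0.05324448447608992
1.1999999999999997 0.0981178877238337 [0.4773598  0.24522812 0.09811789] -0.053250176297517146
1.2999999999999998 0.09337494143122937 [0.4775356  0.24656694 0.09337494] -0.0532560939841745
```

The measurements agree with the given sizes: the rim is 220 mm (220 given) and the bar 129 mm (130 given). The tray origin is about (0.530, 0.237) with yaw about -0.127, and the handle sits at tray x of about -53, so a is about 0.95. By the formula its z should be about 0.109, while triangulation gave 0.099. A closed vertical finger pair covers either height.

Plan: swing round high in front of the tray, drop to TCP z 0.080, then push along (0.992, -0.127).

Emit:
jog_arm:
  deltas: [0.4,0.3,0,0,0,-0.07,0.7,0.6,0,0,0,-0.14,1,0.9,0,0,0,-0.2,1,1,0,0,0,-0.2]
  claw: 0

```text
time: 0.43
tool_pos: [0.3251, -0.3728, 0.2373]
tool_rot: [-3.14, -0.001, 0.119]
contact_force: [-0.9, 0.6, -0.4]
opening: 0.0698
```

Emit:
jog_arm:
  deltas: [0.3,0.3,0,0,0,-0.07,0.6,0.6,0,0,0,-0.14,0.95,0.9,0,0,0,-0.16,0.95,1,0,0,0,-0.16]

```text
time: 0.77
tool_pos: [0.4204, -0.2729, 0.2375]
tool_rot: [-3.141, -0.001, -0.128]
contact_force: [-0.6, -0.3, -0.1]
opening: 0.0429
```

Emit:
jog_arm:
  deltas: [0,0.4,0,0,0,0,0,0.8,0,0,0,0,0,1,0,0,0,0]

```text
time: 1.02
tool_pos: [0.4169, -0.1717, 0.2372]
tool_rot: [-3.14, 0.002, -0.126]
contact_force: [-0.0, 1.1, -0.2]
opening: 0.0232
```

Emit:
jog_arm:
  deltas: [0,0.4,0,0,0,0,0,0.8,0,0,0,0,0,1,0,0,0,0]

```text
time: 1.27
tool_pos: [0.4166, -0.0721, 0.2375]
tool_rot: [-3.14, 0.001, -0.126]
contact_force: [-0.2, 0.7, 0.3]
opening: 0.0034
```

Emit:
jog_arm:
  deltas: [0,0.4,0,0,0,0,0,0.8,0,0,0,0,0,1,0,0,0,0]

```text
time: 1.52
tool_pos: [0.4167, 0.0277, 0.2376]
tool_rot: [-3.141, 0.001, -0.126]
contact_force: [-0.1, -0.5, 0.2]
opening: 0.0004
```

Emit:
jog_arm:
  deltas: [0,0.4,0,0,0,0,0,0.8,0,0,0,0,0,1,0,0,0,0]

```text
time: 1.77
tool_pos: [0.4168, 0.1278, 0.2376]
tool_rot: [-3.141, 0.001, -0.126]
contact_force: [0.6, -0.7, 0.2]
opening: 0.0004
```

Emit:
jog_arm:
  deltas: [0,0.4,0,0,0,0,0,0.8,0,0,0,0,0,1,0,0,0,0,0,1,0,0,0,0,0,1,0,0,0,0]

```text
time: 2.18
tool_pos: [0.4171, 0.2251, 0.2372]
tool_rot: [3.141, 0.001, -0.125]
contact_force: [-0.5, -0.1, -0.6]
opening: 0.0007
```

Emit:
jog_arm:
  deltas: [-0.05,0.26,-0.35,0,0,0,-0.05,0.26,-0.7,0,0,0,-0.05,0.26,-1,0,0,0]

```text
time: 2.43
tool_pos: [0.4121, 0.2498, 0.1362]
tool_rot: [3.141, 0.0, -0.128]
contact_force: [0.0, -0.2, -0.0]
opening: 0.0004
```

Emit:
jog_arm:
  deltas: [0,0,-0.3,0,0,0,0,0,-0.57,0,0,0,0,0,-0.57,0,0,0,0,0,-0.57,0,0,0]

```text
time: 2.77
tool_pos: [0.4122, 0.2491, 0.0803]
tool_rot: [3.14, 0.003, -0.129]
contact_force: [0.4, -0.2, 0.1]
opening: 0.0005
```

Emit:
jog_arm:
  deltas: [0.1,-0.013,0,0,0,0,0.2,-0.026,0,0,0,0,0.3,-0.038,0,0,0,0,0.4,-0.05,0,0,0,0,0.4,-0.05,0,0,0,0]

```text
time: 3.18
tool_pos: [0.4558, 0.2454, 0.0818]
tool_rot: [-3.14, -0.004, -0.129]
contact_force: [0.4, -0.1, 0.4]
opening: 0.0007
```

Emit:
jog_arm:
  deltas: [0.05,-0.006,0,0,0,0,0.1,-0.013,0,0,0,0,0.15,-0.019,0,0,0,0,0.2,-0.026,0,0,0,0,0.2,-0.026,0,0,0,0]

```text
time: 3.6
tool_pos: [0.4733, 0.2428, 0.0806]
tool_rot: [3.141, -0.0, -0.128]
contact_force: [-1.0, 0.1, -0.2]
opening: 0.0004
```

```bash
python3 - <<'E'
from h import *
im=robot.read_camera("scene")[:,:,::-1][170:320,260:440]
cv2.imwrite("pics/s1.png",cv2.resize(im,None,fx=4,fy=4,interpolation=cv2.INTER_CUBIC)); print(robot.observe()["contact_force"])
E
```

```text
[-0.34908621  0.11847479 -0.08635109]
```

View pics/s1.png

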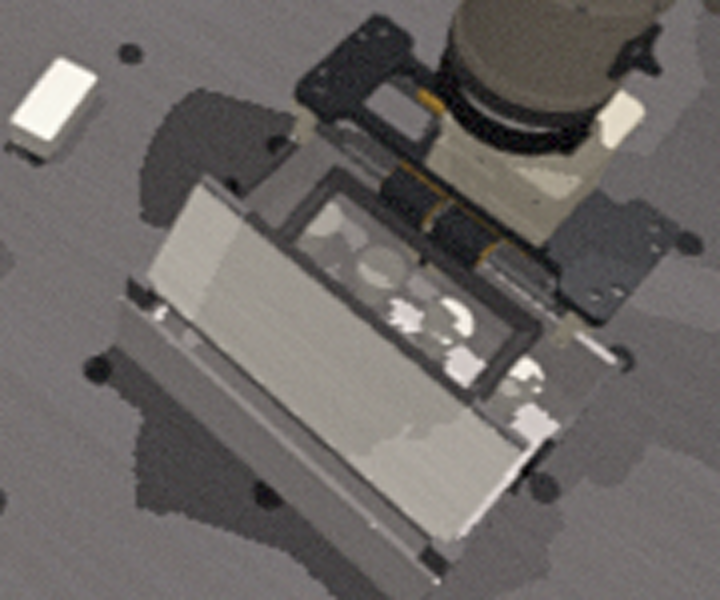

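The fingers sit in front of the bar, near its middle (crop about (440,220)), and the gripper body is clear of the panels. I keep pushing.

Emit:
jog_arm:
  deltas: [0.06,-0.008,0,0,0,0,0.12,-0.015,0,0,0,0,0.18,-0.023,0,0,0,0,0.24,-0.03,0,0,0,0,0.3,-0.038,0,0,0,0]

```text
time: 4.07
tool_pos: [0.5034, 0.239, 0.0807]
tool_rot: [-3.142, -0.0, -0.128]
contact_force: [-2.0, 0.8, 0.0]
opening: 0.0002
```

Emit:
jog_arm:
  deltas: [0.04,-0.005,0,0,0,0,0.08,-0.01,0,0,0,0,0.12,-0.015,0,0,0,0,0.16,-0.02,0,0,0,0,0.2,-0.026,0,0,0,0]

```text
time: 4.48
tool_pos: [0.523, 0.2365, 0.0808]
tool_rot: [3.142, -0.0, -0.128]
contact_force: [-1.2, 0.4, -0.0]
opening: 0.0005
```

Emit:
jog_arm:
  deltas: [0.03,-0.004,0,0,0,0,0.06,-0.008,0,0,0,0,0.09,-0.011,0,0,0,0,0.12,-0.015,0,0,0,0,0.12,-0.015,0,0,0,0]

```text
time: 4.9
tool_pos: [0.5354, 0.2349, 0.0808]
tool_rot: [-3.141, -0.001, -0.128]
contact_force: [-1.0, 0.5, 0.5]
opening: 0.0004
```

```bash
python3 - <<'E'
from h import *
im=robot.read_camera("scene")[:,:,::-1][170:320,260:440]
cv2.imwrite("pics/s2.png",cv2.resize(im,None,fx=4,fy=4,interpolation=cv2.INTER_CUBIC)); print(robot.observe()["contact_force"])
E
```

```text
[-0.08426091  0.37735728  0.14063202]
```

View pics/s2.png

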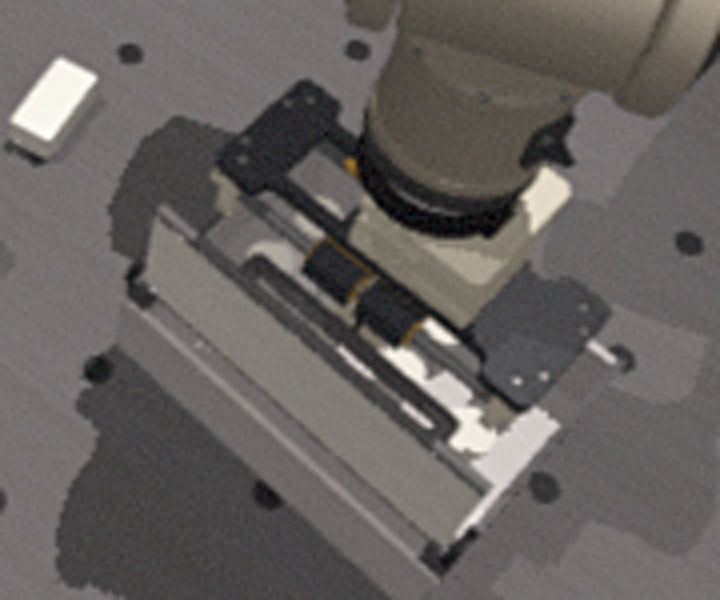

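The cover is nearly upright and the bar is moving back ahead of the fingers (crop about (350,340)). I continue in small steps until the stop shows in the force.

Emit:
jog_arm:
  deltas: [0.02,-0.003,0,0,0,0,0.04,-0.005,0,0,0,0,0.06,-0.008,0,0,0,0,0.06,-0.008,0,0,0,0]

```text
time: 5.28
tool_pos: [0.5383, 0.2345, 0.0805]
tool_rot: [3.141, 0.006, -0.128]
contact_force: [-9.4, 1.4, 4.2]
opening: 0.0003
```

Emit:
jog_arm:
  deltas: [0.02,-0.003,0,0,0,0,0.04,-0.005,0,0,0,0,0.04,-0.005,0,0,0,0]

```text
time: 5.53
tool_pos: [0.5391, 0.2344, 0.0801]
tool_rot: [3.139, 0.012, -0.127]
contact_force: [-19.1, 2.6, 11.3]
opening: 0.0002
```

The force rose to 19 N at tray x of about 9.4 mm, and the predicted folded contact is 9.5 mm. I back off and check.

Emit:
jog_arm:
  deltas: [-0.2,0.026,0,0,0,0,-0.4,0.05,0,0,0,0,-0.7,0.09,0,0,0,0,-1,0.128,0,0,0,0,-1,0.128,0,0,0,0]

```text
time: 5.95
tool_pos: [0.4392, 0.2465, 0.0804]
tool_rot: [3.139, 0.005, -0.126]
contact_force: [0.3, 0.0, 0.0]
opening: 0.0002
```

Emit:
jog_arm:
  deltas: [-0.3,0,0.3,0,0,0,-0.4,0,0.6,0,0,0,-0.4,0,1,0,0,0,-0.4,0,1,0,0,0]

```text
time: 6.28
tool_pos: [0.408, 0.2481, 0.1876]
tool_rot: [-3.135, -0.011, -0.127]
contact_force: [2.0, 1.7, 0.7]
opening: 0.0005
```

```bash
python3 - <<'E'
from h import *
a=robot.read_camera("scene")[:,:,::-1]; t=robot.read_camera("top")[:,:,::-1]
z=lambda i:cv2.resize(i,(400,340),interpolation=cv2.INTER_CUBIC)
cv2.imwrite("pics/s3.png",np.hstack([z(a[190:310,285:426]),z(t[140:260,70:211])]))
o=cv2.imread("pics/scene0.png").astype(int); print("narrow diff",np.abs(a[120:205,165:255].astype(int)-o[120:205,165:255]).mean())
print(robot.observe()["contact_force"],robot.observe()["tool_pos"])
E
```

```text
narrow diff 14.537080610021787
[ 1.04378073  0.36852643 -1.46988754] [0.40603417 0.24702328 0.18257177]
```

View pics/s3.png

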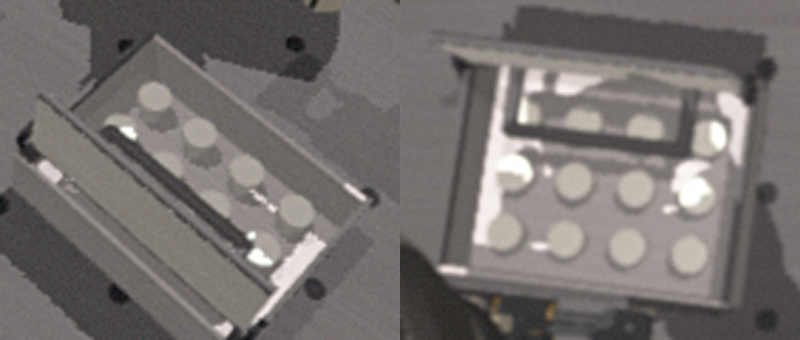

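The wide cover looks nearly or fully upright in both views, and the gripper is clear. I measure the bar (full-picture top (108.8,185.9) and (172.2,192.9)) to confirm the angle, and use colour masks to check the panel's visible width.

```bash
python3 - <<'E'
from h import *
o=np.array([.530,.2369,0])
for yaw in(-.127,-.135):
  ex=np.array([np.cos(yaw),np.sin(yaw),0]); ey=np.array([-ex[1],ex[0],0])
  for z in(.080,.088):
    m=(plane("top",(108.8,185.9),z)+plane("top",(172.2,192.9),z))/2-o; print(yaw,z,m@ex,m@ey)
  # bar ends in the scene: predicted pixels for several a
  for n in("top","scene"):
    K,R,t=P(n)
    for a in(1.3,1.4,1.5,1.57):
      x,z=.075-.15*np.cos(a)-.05*np.sin(a),.08+.05*np.cos(a)
      rx,rz=.075-.075*np.cos(a),.08+.075*np.sin(a)
      q=[]
      for (xx,zz,yy) in((x,z,.0),(rx,rz,.1),(rx,rz,-.1)):
        c=K@(R@(o+xx*ex+yy*ey+[0,0,zz])+t); q+=list(np.round(c[:2]/c[2],1))
      print(n,a,*q)
E
```

```text
-0.127 0.08 0.0240097093818013 -0.0022300298098050474
-0.127 0.088 0.02334400223511725 -0.00443115954644531
top 1.3 135.1 206.5 81.0 163.5 183.0 175.0
top 1.4 136.7 200.2 81.2 159.6 183.3 171.2
top 1.5 138.3 193.6 81.6 155.8 183.8 167.3
top 1.57 139.4 188.9 82.0 153.1 184.1 164.6
scene 1.3 358.2 241.3 386.2 284.8 305.6 217.8
scene 1.4 353.9 246.2 384.2 287.2 303.3 219.5
scene 1.5 349.4 251.4 381.9 289.8 300.9 221.5
scene 1.57 346.1 255.2 380.3 291.7 299.1 223.0
-0.135 0.08 0.024026781123381902 -0.002037882822999292
-0.135 0.088 0.023378704129276916 -0.004244267724230285
top 1.3 135.1 206.5 81.3 163.1 183.2 175.5
top 1.4 136.7 200.2 81.5 159.2 183.5 171.6
top 1.5 138.4 193.6 82.0 155.4 184.0 167.7
top 1.57 139.5 188.9 82.4 152.7 184.4 165.0
scene 1.3 358.2 241.3 385.8 284.9 305.7 217.4
scene 1.4 353.9 246.2 383.7 287.3 303.3 219.1
scene 1.5 349.3 251.4 381.4 289.8 300.9 221.0
scene 1.57 346.0 255.2 379.8 291.7 299.2 222.5
```

The bar is at tray x = 24 mm (25 when folded; at least 4.4 needed), so a is about 1.56. The scene view agrees. The narrow tray's 14.5 image difference needs a look, since it could be the arm's shadow moving.

```bash
python3 - <<'E'
from h import *
t=robot.read_camera("top")[:,:,::-1]; o=cv2.imread("pics/top0.png")
z=lambda i:cv2.resize(i[140:250,295:385],(360,440),interpolation=cv2.INTER_CUBIC)
cv2.imwrite("pics/n.png",np.hstack([z(o),z(t)])); print(robot.observe()["contact_force"],robot.observe()["qvel"].round(3))
E
```

```text
[-0.07767697  0.15047062  0.07936178] [-0.002  0.032  0.029 -0.001  0.002  0.001]
```

View pics/n.png

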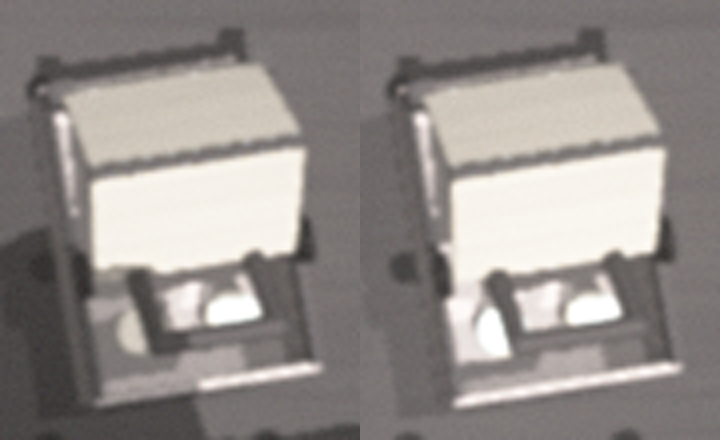

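The narrow cover and its handle (about (220,335) in the left crop and the same spot in the right one) have not moved. Only the shadow changed, so I hand in.

```bash
python3 -c "
from cell import robot
print(robot.hand_in(), robot.observe()['time'])"
```

```text
the job is handed in; nothing more can be done
the job is handed in; nothing more can be done
```

The wide tray's cover is folded and the job is handed in. I pushed its handle back with the closed fingers until it met the hard stop, at about 19 N and around 6 s of robot time. Then I drew the arm clear.

- **Wide cover:** in the top view the handle measures tray x = 24 mm, against 25 mm when fully folded. That puts the joint at about 1.56 rad (1.43 needed), and the scene view agrees.
- **Narrow cover:** it looks the same before and after. A raw image difference flagged that area, but the crops show only the arm's shadow had moved.
- **Robot:** the contact force read about 0 N before hand-in, with the arm clear of everything.
- **Disagreements:** the handle's starting height came out as 99 mm by triangulation and about 109 mm by the cover geometry. At the stop there was also an upward force of about 11 N, which I did not explain. Neither affected the push.

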